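Put the dowelling kit back in its foam-lined tray

TASK

Put the dowelling kit back in the red tray: the jar with the red lid, the drill bit case, the tape measure and the cork sanding block, each set (not dropped) fully down in the foam pocket cut to its shape. The jar with the cream lid and the pale pine off-cut do not belong to the kit: leave them undisturbed where they are.

Things in the scene. Friction and masses are not known exactly. Their poses are not given: they have to be found in the camera images.
- dowel_jar: Glass jar with a RED lid (wooden dowels), round, 63 mm across, 85 mm tall, lid 59 mm across from 70 mm up; about 0.3 kg. Upright; origin at the centre of its underside, z up. Belongs in the tray. Stands near the tray, left of the bench grinder.
- bit_box: Drill bit case, flat black box with a red top, closed: 45 mm wide (x, from -21 to +24 mm), 100 mm long (y), 32 mm tall; about 0.26 kg. Origin: centre of the underside. Belongs in the tray. Lies to the right of the bench grinder (0.25 m tall), in front of the bin rack (solid from x = 0.64 m on, from 0.15 m up).
- tape_measure: Yellow and black tape measure standing on edge: 36 mm thick (x), 75 mm long (y, from -36 to +39 mm), 67 mm tall with a rounded top; about 0.3 kg. Origin at the underside, midway in x. Belongs in the tray. Stands near the tray, left of the bench grinder.
- sanding_block: Brown cork sanding block with red abrasive paper round its bottom edge: 62 mm (x) x 112 mm (y) x 35 mm tall; about 0.12 kg. Origin: centre of the underside. Belongs in the tray. Lies to the right of the bench grinder (0.25 m tall), in front of the bin rack (solid from x = 0.64 m on, from 0.15 m up).
- screw_jar: Look-alike: glass jar with a CREAM lid (screws), same size as the red-lidded jar (63 mm across, 85 mm tall). Origin: its underside. Not part of the kit; stays where it stands.
- offcut_a: Look-alike: pale pine off-cut, 62 mm (x) x 140 mm (y) x 38 mm tall, no paper, too long for any pocket. Origin: centre of the underside. Not part of the kit; stays where it lies.
- jar_insert: Dark foam insert, 100 x 134 x 19 mm (x, y, z), fixed beside the other three in the red tray, with one pocket 14 mm deep, yellow floor, at its centre: a round well 79 mm across, for the jar. Origin: centre of its underside, 3 mm above the bench; pocket floor at z = +5 mm, top (and tray rim) at z = +19 mm.
- case_insert: Dark foam insert, 100 x 134 x 19 mm (x, y, z), fixed beside the other three in the red tray, with one pocket 14 mm deep, yellow floor, at its centre: a rectangle 62 mm (x) x 116 mm (y), for the drill bit case, long side along y. Origin: centre of its underside, 3 mm above the bench; pocket floor at z = +5 mm, top (and tray rim) at z = +19 mm.
- tape_insert: Dark foam insert, 100 x 134 x 19 mm (x, y, z), fixed beside the other three in the red tray, with one pocket 14 mm deep, yellow floor, at its centre: a rectangle 53 mm (x) x 95 mm (y) (the smallest), for the tape measure on edge, long side along y. Origin: centre of its underside, 3 mm above the bench; pocket floor at z = +5 mm, top (and tray rim) at z = +19 mm.
- block_insert: Dark foam insert, 100 x 134 x 19 mm (x, y, z), fixed beside the other three in the red tray, with one pocket 14 mm deep, yellow floor, at its centre: a rectangle 77 mm (x) x 125 mm (y) (the largest), for the sanding block, long side along y. Origin: centre of its underside, 3 mm above the bench; pocket floor at z = +5 mm, top (and tray rim) at z = +19 mm.
Things that resemble listed ones, but are neither listed nor needed, are in the scene too. Leave any green look-alike of the tape_measure alone.

How it is judged:
At the end, for the whole second after the job is handed in: Red-lidded jar, bit case, tape measure and sanding block each level (0.1 rad) on the floor of their own pocket (origin within 18 mm of the insert's centre, at most 4 mm off the floor), released, at rest; cream-lidded jar and off-cut upright, within 20 mm of where they began (horizontal distance between dowel_jar and jar_insert below 0.018 m and z of dowel_jar in the frame of jar_insert below 0.009 m and angle between each of dowel_jar, bit_box, tape_measure, sanding_block, screw_jar, offcut_a's own z axis and vertical below 0.1 rad and linear speed of each of dowel_jar, bit_box, tape_measure, sanding_block below 0.02 m/s and angular speed of each of dowel_jar, bit_box, tape_measure, sanding_block below 0.2 rad/s and horizontal distance between bit_box and case_insert below 0.018 m and z of bit_box in the frame of case_insert below 0.009 m and horizontal distance between tape_measure and tape_insert below 0.018 m and z of tape_measure in the frame of tape_insert below 0.009 m and horizontal distance between sanding_block and block_insert below 0.018 m and z of sanding_block in the frame of block_insert below 0.009 m and distance of each of screw_jar, offcut_a from where it was at the start of the episode below 0.02 m); the robot touches nothing.
It fails at once if the cream-lidded jar or the pine off-cut is shoved or knocked over (distance of any of screw_jar, offcut_a from where it was at the start of the episode above 0.03 m).
It fails at once if one of the four kit things is dropped or thrown (out of the fingers and faster than 0.7 m/s) ((linear speed of dowel_jar above 0.7 m/s and contact force between the fingers and dowel_jar below 0.05 N) or (linear speed of bit_box above 0.7 m/s and contact force between the fingers and bit_box below 0.05 N) or (linear speed of tape_measure above 0.7 m/s and contact force between the fingers and tape_measure below 0.05 N) or (linear speed of sanding_block above 0.7 m/s and contact force between the fingers and sanding_block below 0.05 N)).
It also fails if it takes over 128 s, if anything falls off the work surface, if the arm or the gripper's body presses on something with over 40 N, if the wrist force passes 120 N, or if a joint passes its speed limit or range.

ROBOT

A 6-joint arm with a two-finger parallel gripper is mounted at the origin on a cart in front of the work surface, level with it; the furniture and walls round the work are solid. World frame = base frame: x ahead of the robot, y to its left, z up, the work surface at z = 0. Lengths are in m, angles in rad, forces in N, time in s.
With the tool pointing down it reaches from about 0.275 to 0.825 m from the base axis. Payload 4.9 kg.
Tool frame: the origin (TCP) lies midway between the tips of the shut fingers; the grasp point (between the pads) lies 19 mm behind it (bot.grip_depth is the distance from the TCP to the grasp point, in m); z points along the fingers, y is the line along which they close (so a half turn about z gives the same grasp; the last joint's range is limited). The gripper opens to 85 mm and grips with 20 to 120 N. Pads are 22 mm wide; open, the fingers measure 114 mm over their backs; the gripper's body (76 mm by 85 mm) begins 54 mm behind the grasp point. The pads swing forward as they close: fully open they stand 13 mm farther back than shut.
Start: joints at [-1.48, 0.326, -0.193, 1.052, 0, 1.437], TCP at [0.123, -0.536, 0.203] pointing down, gripper open.
Joint ranges: [-2.65, 2.65], [-0.97, 1.79], [-1.3, 1.35], [-1.93, 2.1], [-1.47, 1.37], [-3.14, 3.14]. Speed limits (rad/s): [2.57, 2.57, 3.14, 3.14, 3.14, 3.14].

INTERFACE

Orientations are given as a unit quaternion [w, x, y, z].
In Python, from cell import bot gives the robot as it stands. Calls block until the motion is done:
- bot.move_pose(position, orientation): joint-space move of the TCP to a pose.
- bot.move_linear(position, speed=0.15, rotation=None, until_force=None): straight line of the TCP; rotation=None keeps the orientation; speed is the mean speed in m/s. With until_force (N) it stops when the force on the tool has changed by that much, and returns True; else False.
- bot.goto_joints(angles): joint-space move.
- bot.set_gripper(opening, grasp_force=None): opening from 0.0 (shut) to 1.0 (fully open); grasp_force is the grip in N (None keeps the last); returns when the fingers have stopped.
- bot.wait(seconds).
- bot.solve_ik(position, orientation): joint angles nearest the present ones, or None.
- bot.camera(name): name is "side" or "top" or "wrist"; returns the picture (480x640x3 uint8, red, green, blue); there is no depth.
- bot.calibration(name): a dict with "mtx" (3x3 intrinsics, pixels), "extrinsics" (4x4, takes a point from world to camera coordinates); the wrist camera has in their place "hand_eye" (4x4, takes a point from camera to tool coordinates, whose origin is the TCP and whose axes are the flange's). Camera axes: x right, y down, z forward; pixel columns grow to the right and rows downward; lengths in m; the calibration is good to about 2 mm. A picture is of the moment at which its call begins: read the wrist's pose just before it. calibration takes no time and is no camera call.
A pose or a line that the arm cannot do raises bot.PlanningError and nothing moves.
- bot.close_job(): hands the job in; it is judged then, once.
Trained networks look in the newest picture that a camera, given by its name, has taken for a name from the list of things; names that differ only in an ending like _2 or _b are one class to them, and where a whole thing is asked for, a point or a joint stands for the part that bears it (a point fixed in the world has none). Each returns a list of dicts, best first, with "confidence" (0 to 1); they miss things now and then, are a little off and sometimes report something else, mostly with a low value. They report only what shows in the picture. A call takes as long as a camera call. They do not tell look-alikes from the thing itself.
- bot.search_frame(camera, thing): "bbox" ([left, top, width, height] in pixels, round what is visible of it).
Readings, each from a call of its own:
- bot.read_clock(): time.
- bot.read_joint_positions(): joint angles.
- bot.read_joint_vel(): joint speeds.
- bot.read_joint_efforts(): joint torques, N m.
- bot.read_position(): TCP position.
- bot.read_tool_rot(): TCP orientation.
- bot.read_ft_force(): force on the tool from outside, world axes, zero at the start.
- bot.read_moment(): the same for the moment, N m.
- bot.read_gripper_width(): opening from 0.0 (shut) to 1.0 (fully open).
- bot.read_finger_force(): force on a finger pad.
Only numpy, scipy, OpenCV 4.12 (cv2) and the standard library are available. Lean on these libraries where they do the work, as an engineer would, in place of code of your own. Each camera call takes 0.05 s, during which the arm holds its last target. There are 200 camera calls.

## Working session

There is one attempt and no reset: what is moved stays moved. The work goes in short steps, each a Python script; the robot and the scene stay as the last script left them, time stands still between calls to the robot, and variables do not carry over. Pictures are saved under pics/ and viewed, at most 14 in all, crops included, and the job is handed in when it is done.

```bash
mkdir -p pics; ls
cat > h.py <<'E'
import numpy as np, cv2
from cell import bot
def snap(n,f):
    im=bot.camera(n); cv2.imwrite(f'pics/{f}.png',im[:,:,::-1]); return im
def ray(n,u,v,z):
    c=bot.calibration(n);K=np.array(c['mtx']);E=np.array(c['extrinsics'])
    R,t=E[:3,:3],E[:3,3];o=-R.T@t
    d=R.T@np.linalg.solve(K,[u,v,1.]);return o+d*(z-o[2])/d[2]
def proj(n,p):
    c=bot.calibration(n);K=np.array(c['mtx']);E=np.array(c['extrinsics'])
    q=K@(E[:3,:3]@np.array(p)+E[:3,3]);return q[:2]/q[2]
E
python3 - <<'E'
from h import *
snap('top','top0');snap('side','side0')
for n in('top','side'):
    c=bot.calibration(n);E=np.array(c['extrinsics']);print(n,np.round(-E[:3,:3].T@E[:3,3],3),np.round(c['mtx'],1).tolist())
    for t in 'dowel_jar bit_box tape_measure sanding_block screw_jar offcut_a jar_insert case_insert tape_insert block_insert'.split():
        print(n,t,[(np.round(d['bbox']).astype(int).tolist(),round(d['confidence'],2)) for d in bot.search_frame(n,t)][:4])
print(np.round(bot.calibration('wrist')['hand_eye'],3).tolist(),bot.read_clock())
E
```

```text
pics
top [0.267 0.036 1.277] [[461.9, 0.0, 322.4], [0.0, 461.9, 238.3], [0.0, 0.0, 1.0]]
top dowel_jar [([288, 159, 26, 35], 0.57)]
top bit_box [([438, 275, 35, 34], 0.96)]
top tape_measure [([124, 203, 33, 23], 0.62)]
top sanding_block [([437, 215, 47, 42], 0.95), ([180, 220, 61, 53], 0.75)]
top screw_jar [([214, 278, 29, 27], 0.8)]
top offcut_a [([476, 241, 55, 40], 0.79)]
top jar_insert [([179, 222, 58, 47], 0.58)]
top case_insert []
top tape_insert [([214, 174, 56, 45], 0.67), ([170, 186, 53, 44], 0.59), ([182, 221, 58, 48], 0.41)]
top block_insert [([169, 189, 55, 45], 0.94), ([227, 202, 58, 46], 0.36)]
side [0.224 1.111 0.725] [[450.6, 0.0, 314.8], [0.0, 450.6, 237.7], [0.0, 0.0, 1.0]]
side dowel_jar [([239, 229, 24, 38], 0.81)]
side bit_box [([362, 189, 23, 20], 0.58)]
side tape_measure [([331, 266, 29, 31], 0.87)]
side sanding_block []
side screw_jar [([343, 283, 26, 46], 0.58)]
side offcut_a [([355, 173, 13, 18], 0.52)]
side jar_insert [([274, 301, 49, 45], 0.55), ([354, 170, 16, 23], 0.51)]
side case_insert [([267, 268, 44, 35], 0.68)]
side tape_insert [([231, 276, 37, 37], 0.92), ([266, 267, 45, 36], 0.27)]
side block_insert [([229, 307, 48, 47], 0.66)]
[[-0.0, -0.962, -0.273, 0.069], [1.0, -0.001, 0.001, -0.001], [-0.001, -0.273, 0.962, -0.171], [0.0, 0.0, 0.0, 1.0]] 1.1
```

Run:
```python
import cv2
t=cv2.imread('pics/top0.png');cv2.imwrite('pics/t1.png',cv2.resize(t[140:330,100:360],(780,570),interpolation=cv2.INTER_CUBIC))
cv2.imwrite('pics/t2.png',cv2.resize(t[170:330,370:570],(750,600),interpolation=cv2.INTER_CUBIC))
```

```text
(no output)
```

View pics/top0.png

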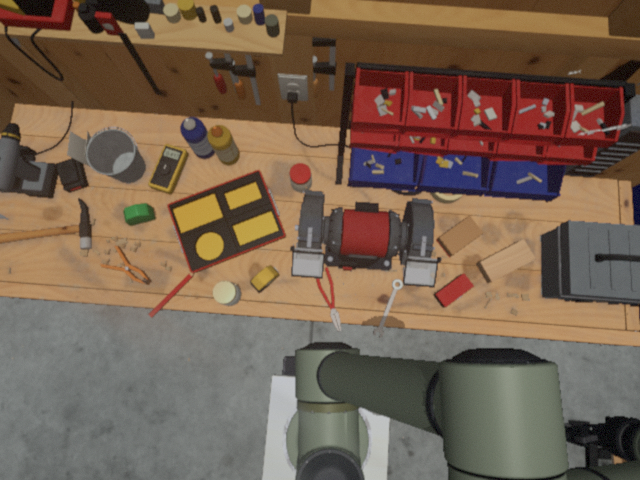

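View pics/t1.png

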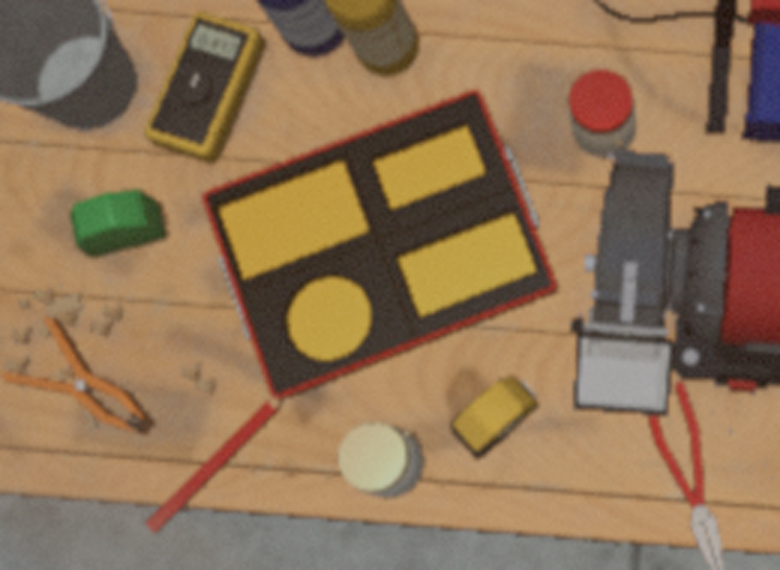

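View pics/t2.png

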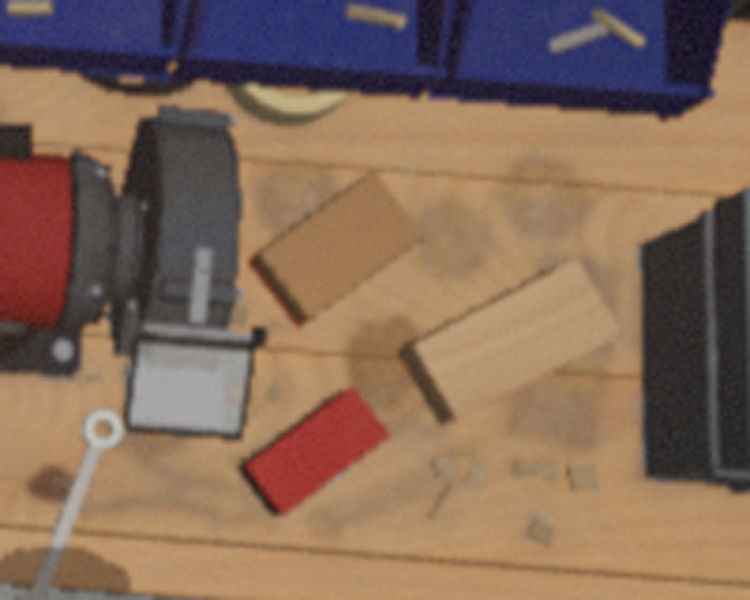

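View pics/side0.png

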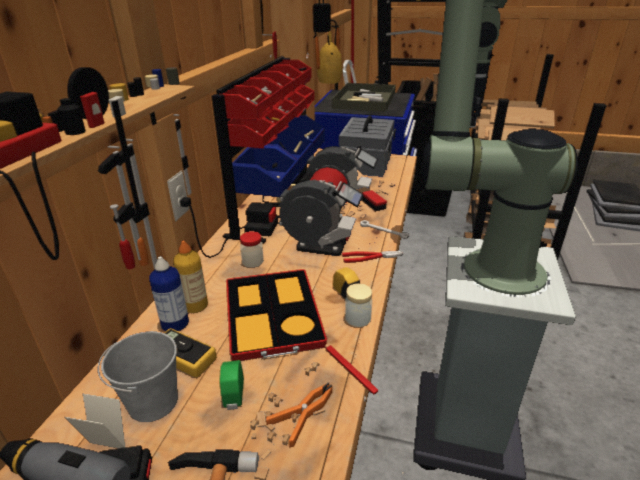

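The top view shows the red jar at (300,175), yellow tape (264,278), cream jar (227,292), cork block (461,237), red bit case (454,291) and off-cut (507,261). The tray pockets are block (198,213), tape (244,195), case (256,229) and jar (210,246). The green look-alike is at (139,214). The network confused some inserts, so I'll use pocket shape instead.

```bash
cat >> h.py <<'E'
from scipy.spatial.transform import Rotation as Ro
def wristcal():
    c=bot.calibration('wrist');p=np.array(bot.read_position());q=np.array(bot.read_tool_rot())
    T=np.eye(4);T[:3,:3]=Ro.from_quat(q[[1,2,3,0]]).as_matrix();T[:3,3]=p
    return np.array(c['mtx']),np.linalg.inv(T@np.array(c['hand_eye']))
def rect(im,K,E,cx,cy,z,S=.3,res=.0005):
    """metric view of plane z: column -> -y, row -> -x (as in top view)"""
    H=K@np.c_[E[:3,:2],E[:3,2]*z+E[:3,3]]
    n=int(S/res);A=np.array([[0,-res,cx+S/2],[-res,0,cy+S/2],[0,0,1.]])
    return cv2.warpPerspective(im,np.linalg.inv(H@A),(n,n)),A
def box(pts):
    """centre, long side, short side, yaw of the short axis (mod pi)"""
    (c,(w,h),a)=cv2.minAreaRect(np.float32(np.array(pts)[:,:2]*1000))
    a=np.radians(a)
    if w>h: w,h,a=h,w,a+np.pi/2
    return np.array(c)/1000,h/1000,w/1000,(a+np.pi/2)%np.pi-np.pi/2
E
python3 - <<'E'
from h import *
def q(name,pts,off,s,z):
    P=[ray('top',off[0]+(u-(s-1)/2)/s,off[1]+(v-(s-1)/2)/s,z) for u,v in pts]
    if len(P)==1: print(name,np.round(P[0],3));return
    c,h,w,a=box(P);print(name,c.round(3),'%.3f %.3f yaw %.3f'%(h,w,a))
A=((100,140),3);B=((370,170),3.75)
q('Pblock',[(218,208),(345,162),(370,232),(243,278)],*A,.008)
q('Ptape',[(375,160),(470,127),(486,170),(392,208)],*A,.008)
q('Pcase',[(400,260),(515,215),(537,270),(420,317)],*A,.008)
q('Pjar',[(329,319)],*A,.008)
q('tray',[(205,195),(477,92),(555,287),(277,396)],*A,.022)
q('jar',[(601,100)],*A,.085);q('cream',[(373,458)],*A,.085)
q('tape',[(453,420),(513,376),(537,402),(478,456)],*A,.03)
q('block',[(258,258),(376,173),(424,240),(303,323)],*B,.035)
q('bit',[(245,468),(352,389),(388,432),(282,514)],*B,.032)
q('off',[(405,348),(575,260),(620,325),(450,420)],*B,.038)
for n,u,v in(('grinder',295,285),('grinder',435,285),('grinder',435,200),('grR',405,285)): print(n,ray('top',u,v,.1).round(3))
print(np.round(bot.calibration('wrist')['mtx'],1).tolist(), bot.read_tool_rot())
E
```

```text
Pblock [0.575 0.409] 0.127 0.074 yaw 0.444
Ptape [0.637 0.286] 0.096 0.051 yaw 0.441
Pcase [0.544 0.241] 0.117 0.058 yaw 0.465
Pjar [0.483 0.364 0.008]
tray [0.558 0.324] 0.272 0.205 yaw 0.461
jar [0.689 0.124 0.085]
cream [0.352 0.292 0.085]
tape [0.405 0.2  ] 0.071 0.040 yaw 0.829
block [ 0.56  -0.327] 0.113 0.060 yaw 0.665
bit [ 0.411 -0.314] 0.099 0.041 yaw 0.710
off [ 0.503 -0.452] 0.147 0.060 yaw 0.569
grinder [0.384 0.11  0.1  ]
grinder [ 0.411 -0.246  0.1  ]
grinder [ 0.636 -0.24   0.1  ]
grR [ 0.405 -0.169  0.1  ]
[[374.7, 0.0, 323.0], [0.0, 374.7, 235.8], [0.0, 0.0, 1.0]] [-4.58532327e-05  9.93691099e-01  1.12151675e-01  9.00546109e-06]
```

```bash
cat >> h.py <<'E'
def quat(xang): return [0,float(np.cos(xang/2)),float(np.sin(xang/2)),0]
def go(x,y,z,xang): bot.move_pose([x,y,z],quat(xang))
def lin(x,y,z,v=.15,**k): return bot.move_linear([float(x),float(y),float(z)],speed=v,**k)
E
python3 - <<'E'
from h import *
import pickle
D={}
for n,(x,y) in dict(R=(.44,-.35),L=(.50,.28)).items():
    xa=np.arctan2(y,x)+np.pi
    if n=='L':
        go(.42,-.2,.36,np.arctan2(-.2,.42)+np.pi)
    go(x,y,.30,xa); bot.wait(.3)
    K,E=wristcal(); im=snap('wrist','w'+n); D[n]=(K,E,im)
    print(n,bot.read_position(),bot.read_clock())
pickle.dump(D,open('D.pkl','wb'))
a,A=rect(D['R'][2],*D['R'][:2],.48,-.36,.034,S=.36,res=.0006)
b,A=rect(D['L'][2],*D['L'][:2],.53,.29,.022,S=.42,res=.0007)
cv2.imwrite('pics/rR.png',a[:,:,::-1]);cv2.imwrite('pics/rL.png',b[:,:,::-1])
E
```

```text
R [ 0.4396127  -0.35039681  0.29985798] 2.8667
L [0.50023177 0.27955215 0.30015596] 5.6917
```

View pics/rR.png

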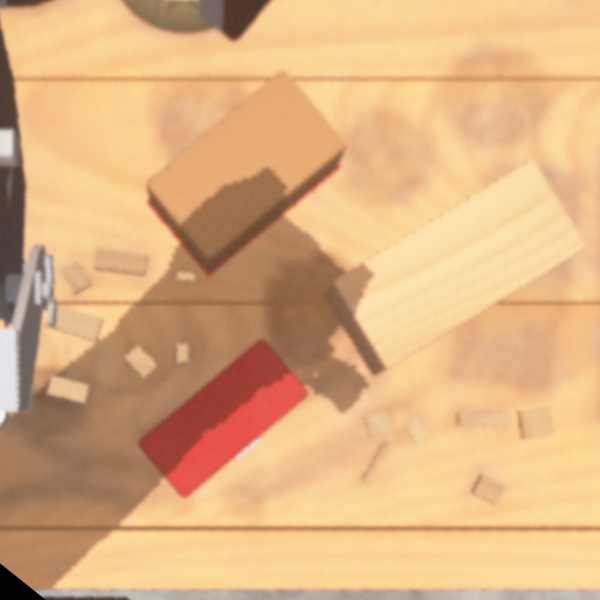

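View pics/rL.png

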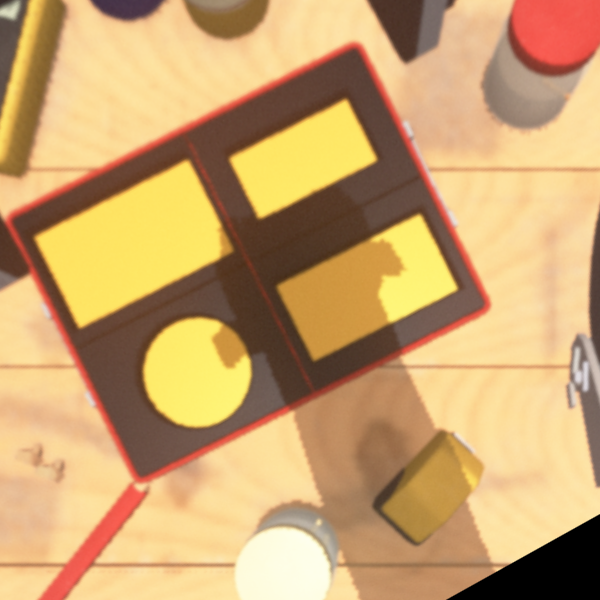

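Run:
```python
from h import *
import pickle
D=pickle.load(open('D.pkl','rb'))
def q(v,name,pts,z):
    cx,cy,zp,S,r=dict(R=(.48,-.36,.034,.36,.0006),L=(.53,.29,.022,.42,.0007))[v]
    E=D[v][1];o=-E[:3,:3].T@E[:3,3]
    P=[]
    for u,w in pts:
        p=np.array([cx+S/2-w*r,cy+S/2-u*r,zp]);P.append(o+(p-o)*(z-o[2])/(zp-o[2]))
    if len(P)==1: print(name,P[0].round(4));return
    c,h,w,a=box(P);print(name,c.round(4),'%.4f %.4f yaw %.3f'%(h,w,a))
q('R','block',[(148,188),(283,72),(345,150),(210,268)],.035)
q('R','bit',[(140,443),(263,340),(307,395),(185,496)],.032)
q('L','Pblock',[(35,237),(190,160),(232,250),(80,328)],.008)
q('L','Ptape',[(230,156),(347,99),(378,160),(259,218)],.008)
q('L','Pcase',[(276,287),(423,213),(459,290),(314,361)],.008)
q('L','Pjar',[(197,372)],.008)
q('L','tray',[(10,213),(358,42),(490,303),(143,482)],.022)
q('L','tape',[(375,503),(440,430),(483,465),(418,543)],.06)
q('L','jar',[(557,28)],.085);q('L','cream',[(283,577)],.085)
E=D['L'][1];print((-E[:3,:3].T@E[:3,3]).round(3))
```

```text
block [ 0.5576 -0.3279] 0.1096 0.0605 yaw 0.710
bit [ 0.409  -0.3145] 0.0967 0.0424 yaw 0.697
Pblock [0.5733 0.4105] 0.1251 0.0733 yaw 0.461
Ptape [0.6352 0.2888] 0.0956 0.0494 yaw 0.454
Pcase [0.5415 0.2419] 0.1188 0.0613 yaw 0.466
Pjar [0.4809 0.3657 0.008 ]
tray [0.5573 0.324 ] 0.2733 0.2101 yaw 0.459
tape [0.4036 0.2043] 0.0651 0.0376 yaw 0.876
jar [0.6809 0.1292 0.085 ]
cream [0.3505 0.2941 0.085 ]
[0.439 0.246 0.471]
```

```bash
cat >> h.py <<'E'
def pick(x,y,phi,zt,xang=None,up=.2,open_=1.,force=40,lift=None):
    xa=phi+np.pi/2 if xang is None else xang
    bot.set_gripper(open_)
    go(x,y,up,xa); lin(x,y,zt+.03,.2); lin(x,y,zt,.06)
    bot.set_gripper(0.,force); bot.wait(.2)
    print('grip',bot.read_gripper_width(),bot.read_finger_force(),bot.read_position(),bot.read_clock())
    lin(x,y,zt+.05,.08)
def place(x,y,xa,zt,up=.25,rel=1.,z0=.008):
    go(x,y,up,xa); lin(x,y,zt+z0+.035,.2)
    lin(x,y,zt+z0+.006,.06)
    hit=lin(x,y,zt+z0-.003,.02,until_force=5)
    print('hit',hit,bot.read_position(),bot.read_ft_force(),bot.read_gripper_width())
    bot.set_gripper(rel); bot.wait(.2); lin(x,y,zt+.05,.06); lin(x,y,up,.25)
    print(bot.read_clock())
E
python3 - <<'E'
from h import *
pick(.404,.2025,.86,.022)
lin(.404,.2025,.2)
place(.635,.288,.46+np.pi/2,.022)
go(.50,.28,.30,np.arctan2(.28,.5)+np.pi);bot.wait(.3)
K,E=wristcal();im=snap('wrist','wT')
b,A=rect(im,K,E,.58,.29,.022,S=.36,res=.0006);cv2.imwrite('pics/rT.png',b[:,:,::-1])
E
```

```text
grip 0.4109194762493999 39.39114017004613 [0.40411806 0.20235487 0.0224255 ] 9.2167
hit True [0.63555855 0.28821524 0.03052441] [-0.75314755 -0.40649754  4.65174849] 0.4099533425989992
16.55
```

View pics/rT.png

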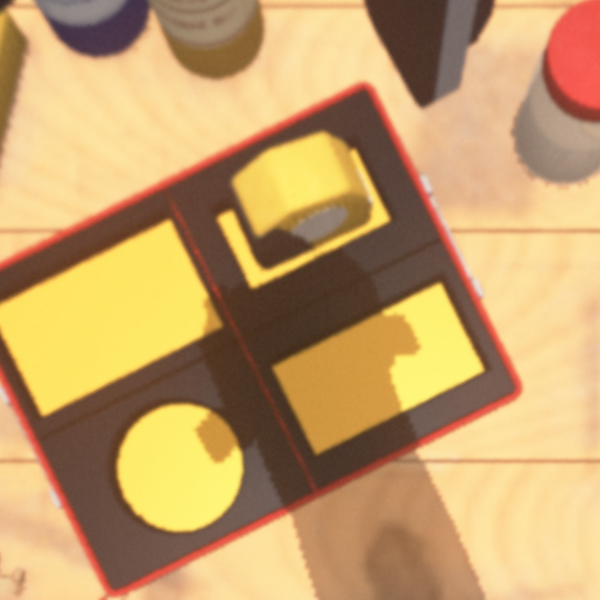

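The tape sits in its pocket, centred near (310,195). Contact came at floor height. Next is the case, then the block.

```bash
cat >> h.py <<'E'
def via(side,xa=None):
    for s in ((1,-1) if side=='R' else (-1,1)):
        y=.2*s; go(.42,y,.37,np.arctan2(y,.42)+np.pi)
E
python3 - <<'E'
from h import *
via('R')
pick(.410,-.3143,.70,.015)
lin(.40,-.31,.30)
via('L')
place(.542,.242,.46+np.pi/2,.015,rel=.8)
E
```

```text
grip -5.8840437999475264e-05 0.0 [ 0.40999276 -0.31428857  0.01500185] 23.9583
hit False [0.54194907 0.24198107 0.01993477] [ 0.64789981  0.22657917 -0.18636964] -0.0009890515372917865
34.9083
```

The grip closed on nothing, so I'll look at what happened.

Run:
```python
from h import *
via('R')
go(.44,-.35,.30,np.arctan2(-.35,.44)+np.pi);bot.wait(.3)
K,E=wristcal();im=snap('wrist','wR2')
b,A=rect(im,K,E,.48,-.36,.034,S=.36,res=.0006);cv2.imwrite('pics/rR2.png',b[:,:,::-1])
print(bot.read_gripper_width(),bot.read_clock())
```

```text
0.8026223582102553 38.8417
```

View pics/rR2.png

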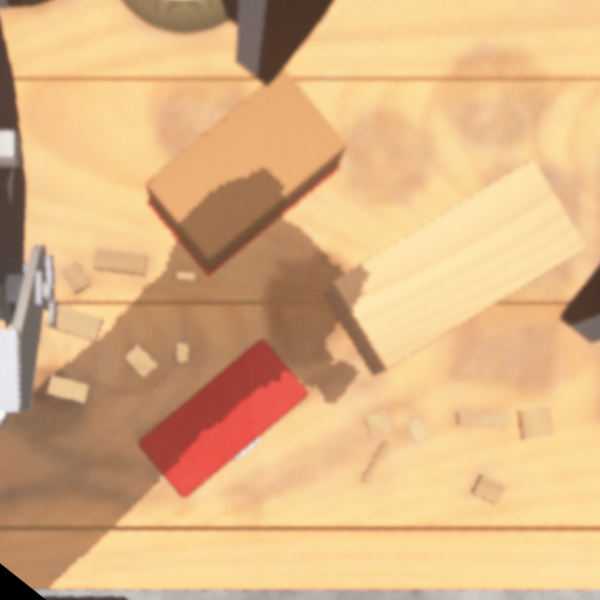

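Run:
```python
from h import *
bot.set_gripper(1.)
x,y,zt=.4095,-.3144,.013
go(x,y,.2,.70+np.pi/2); lin(x,y,.045,.2)
print(bot.read_gripper_width(),bot.read_ft_force())
print(lin(x,y,zt,.05,until_force=8),bot.read_position(),bot.read_ft_force())
snap('wrist','wB')
for o in(.7,.6,.5,.45,.4):
    bot.set_gripper(o,40);w=bot.read_gripper_width();f=bot.read_finger_force()
    print(o,w,f,np.round(bot.read_ft_force(),1),bot.read_clock())
    if w>o+.03 or f>5: break
```

```text
1.003474548903523 [-0.06266499 -0.40059296  0.52721358]
False [ 0.40952544 -0.31441413  0.01295567] [-0.49839063  0.24360673  0.05432561]
0.7 0.6940583219096534 0.0 [ 0.1 -1.3  0.8] 41.825
0.6 0.5974369151286885 0.0 [ 0.5 -0.3  0.6] 42.075
0.5 0.5015577154711736 0.0 [ 0.3 -0.2 -0.5] 42.325
0.45 0.4517329789629354 0.0 [ 0.2 -0.2  0.4] 42.55
0.4 0.3984173458212933 0.0 [-0.5  0.4  0.1] 42.775
```

View pics/wB.png

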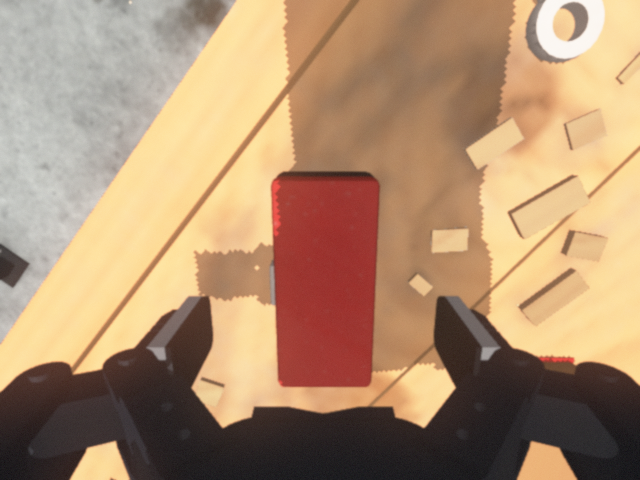

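The picture shows the pad tips level with rows 297–350. That puts them well behind the nominal TCP and above the box, which is centred at (326,280). I'll measure the real tip position by touching the case top gently with the fingers shut.

Run:
```python
from h import *
print(bot.grip_depth)
x,y=.4095,-.3144
bot.set_gripper(0.); bot.wait(.2)
print(lin(x,y,-.02,.02,until_force=3),bot.read_position(),bot.read_ft_force(),bot.read_clock())
snap('wrist','wC')
```

```text
0.0187
True [ 0.40951411 -0.31440404  0.00411213] [-0.27894158  1.46501983  5.9881611 ] 44.1167
```

View pics/wC.png

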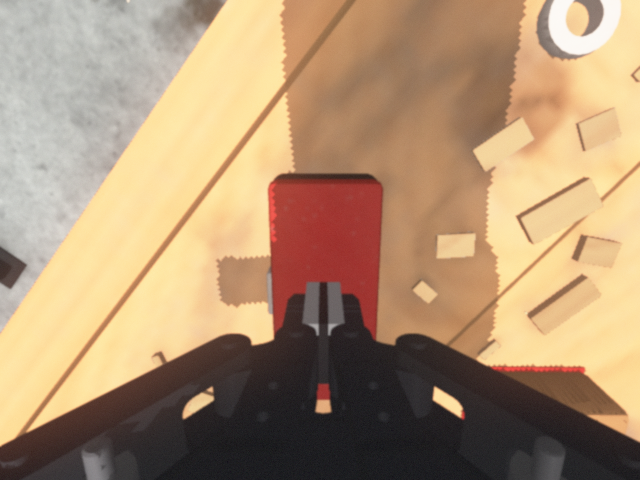

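The shut tips touch the 32 mm case top at TCP z = 0.004, so the real tips are 28 mm behind the nominal TCP. I'm correcting the grasp heights by that amount.

Run:
```python
from h import *
x,y=.4095,-.3144
lin(x,y,.05,.15)
zt=-.0125
pick(x,y,.70,zt,up=.06)
w=bot.read_gripper_width(); print(w)
if w>.4:
    lin(.40,-.31,.30,.25); via('L')
    place(.542,.242,.46+np.pi/2,zt,rel=.8)
```

```text
grip 0.5164421912581654 41.794583201408386 [ 0.40989685 -0.31454448 -0.01200601] 47.3333
0.5142237065089519
hit True [ 0.54259423  0.2422022  -0.00389609] [-0.68884791 -0.46307887  4.6440858 ] 0.5181131912450258
57.4417
```

Run:
```python
from h import *
via('R')
x,y=.558,-.3278
xa=.70+np.pi/2; zt=-.016
bot.set_gripper(1.)
go(.46,-.33,.25,xa); lin(x,y,.05,.25)
pick(x,y,.70,zt,up=.05)
w=bot.read_gripper_width(); print(w)
if w>.6:
    lin(.46,-.33,.30,.25); via('L')
    place(.574,.410,.46+np.pi/2,zt,rel=.95)
```

```text
grip 0.7231863664703626 45.77028751373291 [ 0.55871946 -0.32811941 -0.01517478] 64.425
0.719822748522504
hit True [ 0.57451272  0.41029263 -0.00710585] [-0.17529216  0.11973892  4.19901277] 0.7199018750860863
74.8667
```

Run:
```python
from h import *
go(.58,.22,.30,np.arctan2(.22,.58)+np.pi);bot.wait(.3)
K,E=wristcal();im=snap('wrist','wJ')
def lid(K,E,im):
    b,A=rect(im,K,E,.685,.126,.085,S=.16,res=.0005)
    h=cv2.cvtColor(b,cv2.COLOR_RGB2HSV);m=((h[...,0]<8)|(h[...,0]>172))&(h[...,1]>150)&(h[...,2]>90)
    c=max(cv2.findContours(m.astype(np.uint8),0,2)[0],key=cv2.contourArea)
    (u,v),r=cv2.minEnclosingCircle(c);print((A@[u,v,1])[:2],r*.0005)
lid(K,E,im)
im2=bot.camera('top');c=bot.calibration('top');lid(np.array(c['mtx']),np.array(c['extrinsics']),im2)
b,A=rect(im,K,E,.58,.29,.022,S=.42,res=.0007);cv2.imwrite('pics/rJ.png',b[:,:,::-1])
print(bot.read_clock())
```

```text
[0.686   0.12825] 0.03029959487915039
[0.68837348 0.12468032] 0.029194875717163088
76.8083
```

View pics/rJ.png

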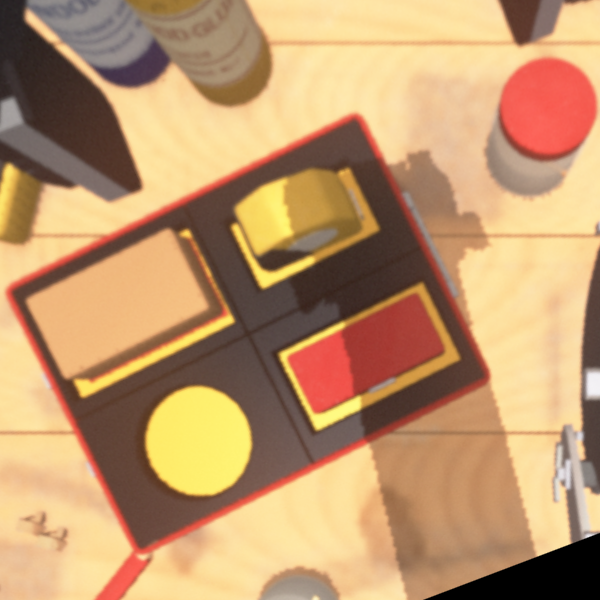

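Run:
```python
from h import *
x,y=.687,.1265
pick(x,y,0,0.,xang=.6,up=.25)
w=bot.read_gripper_width(); print(w)
if w>.6:
    lin(x,y,.22,.2); lin(.60,.2,.25,.25)
    place(.481,.366,.46+np.pi/2,0.,rel=1.)
    go(.50,.28,.32,np.arctan2(.28,.5)+np.pi);bot.wait(.3)
    K,E=wristcal();im=snap('wrist','wF')
    b,A=rect(im,K,E,.53,.30,.022,S=.42,res=.0007);cv2.imwrite('pics/rF.png',b[:,:,::-1])
```

```text
grip 0.7087733142837384 44.2071512711118 [0.68786841 0.12618126 0.00095149] 81.8167
0.7097189780214375
hit True [0.48159967 0.36634868 0.00898877] [-0.52569303  0.20893991  5.21285619] 0.7125305858879829
89.8083
```

View pics/rF.png

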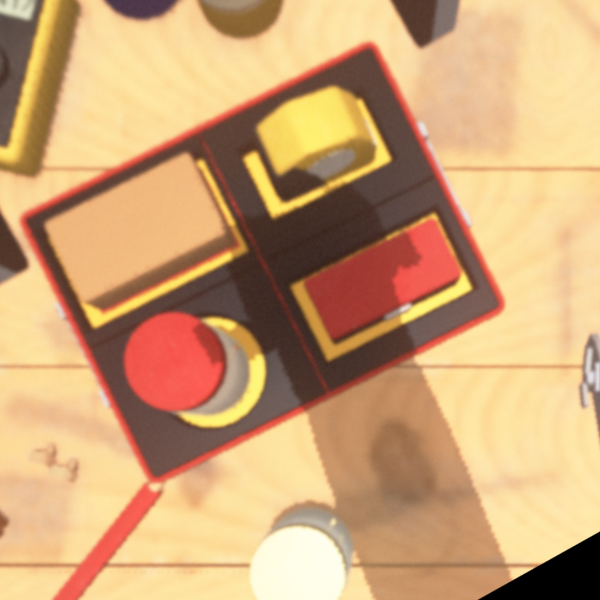

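All four kit items sit in their own pockets. The jar lid, seen at (175,361), projects to (0.480, 0.366), so the jar is upright and centred. The cream jar at (298,575) hasn't moved.

```bash
python3 -c "
from h import *
print(bot.close_job(),bot.read_clock())"
```

```text
the job is handed in; nothing more can be done
the job is handed in; nothing more can be done
```

The red-lidded jar, drill bit case, tape measure and sanding block are each set down in their own tray pocket, the arm never worked at the cream jar or off-cut, and I handed the job in at about 90 s; no verdict came back.

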